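# Press a bearing home with the bench screw press

## Task

Press the bearing home: fit the loose crank onto the square end of the press spindle, take its grip and wind it clockwise, following the crank down so that it stays on the square as the spindle sinks, until the bearing has bottomed in its housing and the pad bears firmly on the pressing plug. Feel for the point where the crank goes tight and stop there without forcing it; leave the crank on the spindle and leave the other things on the bench alone.

Things in the scene. Friction and masses are not known exactly. Their poses are not given: they have to be found in the camera images.
- crank_hub (a point): Centre of the hub of the loose dark steel crank lying on the bench: hub 34x34 mm square, 50 mm tall, this point half-way up; square socket 21.2 mm wide, 24 mm deep, in its underside, sides along the crank's x and y. x points along the arm (18 mm wide, 24 to 36 mm above the hub's foot) to the grip, z up. Whole crank 0.45 kg, balance point 10 mm from the hub axis. Grasp the hub across the arm.
- crank_socket (a point): Centre of the hub's foot, at the mouth of the square socket, 25 mm below crank_hub; same axes. When the crank is fully down on the square, spindle_top lies 22 mm above this point.
- crank_grip (a point): Centre of the crank's black round grip, 75 mm from the hub axis and 60 mm above the hub's foot: 25 mm thick, upright, its surface from 38.5 to 80.5 mm above the foot. It spins freely on its pin, so the gripper need not turn with the crank; a grasp of only 8 N lets it slip out sideways.
- spindle_top (a point): Centre of the top face of the press spindle's upright 20 mm square end, 22 mm tall above a round collar, the top 4 mm tapered to 15 mm. x and y lie square to its sides. Clockwise from above winds the spindle down 10 mm a turn (right-hand screw, it stays where it is left). Turning it takes about 2 N at the grip, a little more while the bearing moves.
- press: Grey bench screw press bolted down: base 170 x 230 mm, two columns at y = +-90 mm, crosshead with brass nut up to 0.18 m high. Origin under the middle of the base; the spindle stands upright on its z axis. It starts with spindle_top at height 0.238 m.
- pad: Round steel pad, 46 mm wide, at the lower end of the spindle; origin at the middle of its pressing face. It sinks with the spindle and has a stiff spring cushion. With the bearing home the force rises by about 10 N at the grip for each further radian: 4 N at the grip is about 90 N at the pad, 10 N about 380 N, and 400 N is the most allowed. Above about 95 N the screw pushes back and unwinds to that when let go.
- plug: Loose stepped steel pressing plug, 66 mm wide, on the bearing under the pad; origin at the bottom of its spigot. It is in place already.
- housing: Dark round bearing housing, 114 mm wide, 36 mm tall, standing in the ring on the press base, at a height that differs from job to job; origin at the middle of its underside, z up.
- bearing_top (a point): Centre of the top face of the ball bearing, 72 mm wide, 18 mm thick, started in the housing's bore. It must go in by more than 10 mm until it bottoms on its shoulder, which cannot be seen; the pad must first come down 13 to 21 mm to the plug (2.5 to 3.4 turns in all).
- spanner_24: Bystander: steel combination spanner, 275 mm long, lying on the bench.
- caliper: Bystander: steel vernier caliper, 232 mm long, lying on the bench.
- pliers_tan: Bystander: pliers with tan handles, 200 mm long, lying on the bench.
- brass_bush: Bystander: brass bush, 52 mm thick, 94 mm long, lying on its side.
Mind the look-alikes: they are no part of the job. What is shaped like the part that bears crank_hub but purple is not meant.

How it is judged:
By the outcome, as a careful person would: the job done as asked, in the order asked, and still so for the second after the job is handed in, with the robot touching nothing.
It also fails if it takes over 72 s, if anything falls off the work surface, if the arm or the gripper's body presses on something with over 40 N, if the wrist force passes 120 N, or if a joint passes its speed limit or range.

## Robot

A 6-joint arm with a two-finger parallel gripper is mounted at the origin on a cart in front of the work surface, level with it; the furniture and walls round the work are solid. World frame = base frame: x ahead of the robot, y to its left, z up, the work surface at z = 0. Lengths are in m, angles in rad, forces in N, time in s.
With the tool pointing down it reaches from about 0.35 to 0.975 m from the base axis. Payload 4.9 kg.
Tool frame: the origin (TCP) lies on the centre line of the jaws, within the pads' length; the fingertips stand 14 mm ahead of it and the grasp point (between the pads) lies 5 mm behind it; x points along the fingers, z is the direction in which the jaws open and shut, and the axes are right-handed (so a half turn about x gives the same grasp; the last joint's range is limited). The gripper opens to 85 mm and grips with 20 to 120 N. Pads are 22 mm wide; open, the fingers measure 114 mm over their backs; the gripper's body (76 mm by 85 mm) begins 54 mm behind the grasp point. The pads swing forward as they close: fully open they stand 13 mm farther back than shut.
Start: joints at [1.048, 0.053, 1.613, -0, 1.476, -0.119], TCP at [0.246, 0.575, 0.217] pointing down, gripper open.
Joint ranges: [-3.01, 3.01], [-1.01, 2.22], [0.06, 2.58], [-1.02, 4.17], [0.09, 2.62], [-3.14, 3.14]. Speed limits (rad/s): [2.57, 2.57, 3.14, 3.14, 3.14, 3.14].

## Interface

Orientations are given as a rotation vector (axis times angle).
In Python, from station import ctrl gives the robot as it stands.
- The arm moves only by the tool move_arm, never from a script. Its argument "increments" is a list that holds one entry, the list of rows, each a list of 4 numbers: the shift along the tool's x, y, z in units of 25 cm (1.0 is 25 cm), then the turn about the tool's x in units of 90 degrees (1.0 is 90 degrees). A call has 1 to 20 rows; each row shifts and turns the commanded pose from where the row before left it, along the tool's axes as they then stand; what a row does not reach is not made up. A row lasts 1/12 s, in which the tool goes at most 41.7 mm and 7.16 degrees, less where a joint would pass 70% of its speed; a pose out of reach is approached as far as the arm can. A call with a number of a shift or a turn outside -1 to 1 is refused whole. A call with a gripper value outside its range is refused whole. "gripper" is the closure, from 0 (fully open) to 1 (shut), set as the call begins (left out, the last holds). The fingers move at their own pace and stop on an object; "squeeze" is the grip in N (left out, the last holds). Time passes only in rows, so rows that do not move let the fingers close. It gives the time, the measured TCP pose, the force and the opening at its end, in the units of the state.
- ctrl.get_obs(): the state, without advancing time (a new reading comes with each control period).
- ctrl.get_image(name): name is "side" or "top"; returns a dict with "pixels" (384x512x3 uint8, red, green, blue), "depth" (384x512 float32, m along the optical axis (not along the pixel's ray), 0 where there is no reading), "K" (3x3 intrinsics, pixels), "k1" (the pictures are not rectified: a ray, as slopes to the right and down, at radius r is drawn at 1 + k1 r^2 times it, then the intrinsics apply), "extrinsics" (4x4, takes a point from camera to world coordinates). Camera axes: x right, y up, looking along -z (the intrinsics and any distortion apply to the point x, -y, -z); pixel columns grow to the right and rows downward; lengths in m; the calibration is good to about 2 mm. A picture is of the moment at which its call begins.
- ctrl.finish_job(): hands the job in, once; it reports no verdict.
Trained networks look in the newest picture that a camera, given by its name, has taken for a name from the list of things; names that differ only in an ending like _2 or _b are one class to them, and where a whole thing is asked for, a point or a joint stands for the part that bears it (a point fixed in the world has none). Each returns a list of dicts, best first, with "score" (0 to 1); they miss things now and then, are a little off and sometimes report something else, mostly with a low value. They report only what shows in the picture. A call takes as long as a camera call. They do not tell look-alikes from the thing itself.
- ctrl.trace(camera, target): "region" (384x512 bool, what is visible of it) and "pixel" ([row, column] in pixels, amid what is visible of it).
The state is a dict: "t": time; "q": joint angles; "dq": joint speeds; "effort": joint torques, N m; "tool_pos": TCP position; "tool_rot": TCP orientation; "contact_force": force on the tool from outside, world axes, zero at the start; "wrist_torque": the same for the moment, N m; "opening": finger opening in m.
Only numpy, scipy, OpenCV 4.12 (cv2) and the standard library are available. Lean on these libraries where they do the work, as an engineer would, in place of code of your own. Each camera call takes 0.05 s, during which the arm holds its last target. There are 200 camera calls.

## Working session

There is one attempt and no reset: what is moved stays moved. The work goes in short steps, Python scripts to look and compute and a tool call to move; the robot and the scene stay as the last step left them, time stands still between calls to the robot, and variables do not carry over. Pictures are saved under pics/ and viewed, about 8 in all and at most 12, crops included, and the job is handed in when it is done.

Besides the shell and the picture viewer there is one more tool, called after "Emit:" as name([rows], argument=value, ...), one row to a line, values as JSON. move_arm: Moves the arm, as the interface text tells. Shifts and turns lie within -1 to 1; 1 stands for 25 cm of shift or 90 degrees of turn. Its arguments: {"type":"object","properties":{"increments":{"type":"array","items":{"type":"array","items":{"type":"array","items":{"type":"number","minimum":-1,"maximum":1}}}},"gripper":{"type":"number"},"squeeze":{"type":"number"}},"required":["increments"]}

```bash
ls; mkdir -p pics; cat > h.py <<'E'
import numpy as np, cv2
from station import ctrl
from scipy.spatial.transform import Rotation as R
def cloud(im):
    d=im["depth"];K=im["K"];h,w=d.shape
    u,v=np.meshgrid(np.arange(w),np.arange(h))
    p=np.stack([u,v],-1).reshape(-1,1,2).astype(np.float64)
    s=cv2.undistortPoints(p,K,np.array([im["k1"],0,0,0.])).reshape(h,w,2)
    c=np.stack([s[...,0]*d,-s[...,1]*d,-d,np.ones_like(d)],-1)
    P=(c@im["extrinsics"].T)[...,:3]
    P[d<=0]=np.nan
    return P
def save(im,n): cv2.imwrite('pics/'+n,im["pixels"][...,::-1])
E
python3 - <<'E'
from h import *
o=ctrl.get_obs();print({k:np.round(v,3) for k,v in o.items()})
a=[]
for n in("top","side"):
    im=ctrl.get_image(n);a.append(im["pixels"]);P=cloud(im);print(n,np.round(im["extrinsics"],3).tolist(),im["k1"])
    np.savez(n+'0.npz',P=P,px=im["pixels"])
    for t in("crank_hub","crank_grip","spindle_top","press"):
        for r in ctrl.trace(n,t)[:3]:
            m=r["region"];q=P[m];q=q[np.isfinite(q[:,0])]
            print(n,t,round(r["score"],2),np.round(r["pixel"]),m.sum(),np.round(np.median(q,0),3),np.round(np.nanmax(q[:,2]),3),np.median(im["pixels"][m],0))
cv2.imwrite('pics/a.png',cv2.resize(np.vstack(a)[...,::-1],(512,768))[:384]);cv2.imwrite('pics/b.png',a[1][...,::-1])
E
```

```text
pics
{'t': np.float64(0.0), 'q': array([ 1.048,  0.053,  1.614,  0.   ,  1.476, -0.119]), 'dq': array([ 0.001, -0.001,  0.001, -0.002, -0.   , -0.003]), 'effort': array([-2.0000e-03, -3.9370e+01, -3.7017e+01, -0.0000e+00,  7.0000e-03,
       -0.0000e+00]), 'tool_pos': array([0.245, 0.574, 0.216]), 'tool_rot': array([-0.908,  1.375,  0.906]), 'contact_force': array([ 0.878, -0.09 ,  0.32 ]), 'wrist_torque': array([-0.041, -0.027,  0.042]), 'opening': np.float64(0.085)}
top [[-0.009, 0.998, -0.057, 0.357], [-1.0, -0.008, 0.005, -0.014], [0.005, 0.057, 0.998, 1.101], [0.0, 0.0, 0.0, 1.0]] -0.07751054753427249
top crank_hub 0.88 [163. 358.] 361 [ 0.505 -0.318  0.049] 0.084 [84. 82. 88.]
top crank_hub 0.57 [183. 321.] 371 [ 0.44  -0.192  0.049] 0.086 [138.  75. 179.]
top crank_grip 0.79 [163. 359.] 326 [ 0.505 -0.311  0.049] 0.084 [84. 82. 89.]
top crank_grip 0.67 [185. 319.] 335 [ 0.44  -0.187  0.049] 0.086 [138.  73. 188.]
top spindle_top 0.56 [130. 251.] 131 [0.563 0.006 0.231] 0.242 [156. 151. 158.]
top press 0.78 [140. 254.] 3809 [0.556 0.008 0.023] 0.242 [136. 141. 147.]
top press 0.47 [195. 147.] 505 [0.409 0.322 0.047] 0.056 [179. 154. 101.]
top press 0.17 [162. 361.] 317 [ 0.503 -0.317  0.048] 0.084 [85. 82. 89.]
side [[-0.991, 0.098, -0.093, 0.285], [-0.134, -0.585, 0.8, 0.99], [0.024, 0.805, 0.593, 0.929], [0.0, 0.0, 0.0, 1.0]] -0.05713357459380488
side crank_hub 0.67 [176. 247.] 206 [ 0.505 -0.303  0.04 ] 0.086 [82. 80. 86.]
side crank_hub 0.55 [194. 256.] 209 [ 0.439 -0.168  0.044] 0.085 [103.  75. 129.]
side crank_grip 0.58 [173. 247.] 192 [ 0.505 -0.299  0.04 ] 0.084 [80. 78. 84.]
side crank_grip 0.55 [193. 255.] 217 [ 0.441 -0.169  0.041] 0.085 [105.  77. 130.]
side spindle_top 0.44 [221. 215.] 44 [0.556 0.04  0.065] 0.074 [120.5 119.  129. ]
side press 0.62 [225. 208.] 2226 [0.56  0.06  0.029] 0.241 [139.  141.  145.5]
```

```bash
python3 - <<'E'
from h import *
d=np.load('top0.npz');P=d['P'];px=d['px']
im=px[60:260,110:430,::-1]
cv2.imwrite('pics/c.png',cv2.resize(im,(800,500),interpolation=cv2.INTER_CUBIC))
for r in ctrl.trace("top","crank_hub")[:2]:
    pass
rs=ctrl.trace("top","crank_hub")
m=[r for r in rs if abs(r["pixel"][1]-358)<8][0]["region"]
m=cv2.dilate(m.astype(np.uint8),np.ones((5,5)))>0
q=P[m];q=q[np.isfinite(q[:,0])]
for a,b in((.066,.09),(.043,.056),(.03,.040)):
    s=q[(q[:,2]>a)&(q[:,2]<b)];print(a,len(s),s.mean(0).round(4),np.median(s,0).round(4),s.min(0).round(3),s.max(0).round(3))
    if len(s)>4: print(cv2.minAreaRect((s[:,:2]*1000).astype(np.float32)))
# spindle
A=P.reshape(-1,3);s=A[(A[:,2]>.228)&(abs(A[:,0]-.56)<.04)&(abs(A[:,1])<.05)]
print(len(s),s.mean(0),s.min(0),s.max(0),cv2.minAreaRect((s[:,:2]*1000).astype(np.float32)))
for nm in("top","side"):
    B=np.load(nm+'0.npz')['P'].reshape(-1,3)
    for a,b in((.2,.245),(.17,.2)):
        s=B[(B[:,2]>a)&(B[:,2]<b)&(abs(B[:,0]-.56)<.2)&(abs(B[:,1])<.2)]
        print(nm,a,len(s),np.median(s,0).round(4),cv2.minAreaRect((s[:,:2]*1000).astype(np.float32)))
E
```

```text
0.066 63 [ 0.5032 -0.3692  0.0789] [ 0.5031 -0.369   0.0794] [ 0.492 -0.383  0.068] [ 0.516 -0.359  0.084]
((503.60089111328125, -370.3198547363281), (22.316028594970703, 22.87577247619629), 25.40888214111328)
0.043 140 [ 0.5073 -0.3007  0.0504] [ 0.5075 -0.2958  0.0503] [ 0.49  -0.374  0.043] [ 0.524 -0.277  0.056]
((506.34490966796875, -325.6782531738281), (96.2023696899414, 32.694087982177734), 88.98443603515625)
0.03 100 [ 0.5048 -0.3357  0.0359] [ 0.5039 -0.3372  0.0358] [ 0.491 -0.368  0.03 ] [ 0.522 -0.278  0.04 ]
((504.10369873046875, -322.86456298828125), (91.09153747558594, 29.916057586669922), 86.45735931396484)
70 [0.56721453 0.0067788  0.23721869] [ 0.55767123 -0.00360451  0.23058837] [0.57775329 0.01621105 0.24166153] ((567.8243408203125, 6.4103617668151855), (19.713016510009766, 20.08000946044922), 88.71874237060547)
top 0.2 654 [ 0.7421 -0.0641  0.2123] ((569.2130737304688, -28.152252197265625), (113.79713439941406, 436.08929443359375), 71.02235412597656)
top 0.17 1002 [ 0.7286 -0.0743  0.18  ] ((566.7057495117188, -20.288116455078125), (257.2633972167969, 410.14007568359375), 84.64921569824219)
side 0.2 291 [ 0.5802 -0.001   0.2129] ((573.314697265625, -17.129013061523438), (114.73517608642578, 438.3905334472656), 68.18299102783203)
side 0.17 457 [ 0.727  -0.0358  0.1798] ((558.7957153320312, -10.473663330078125), (243.72796630859375, 402.7852783203125), 83.2144775390625)
```

View pics/c.png

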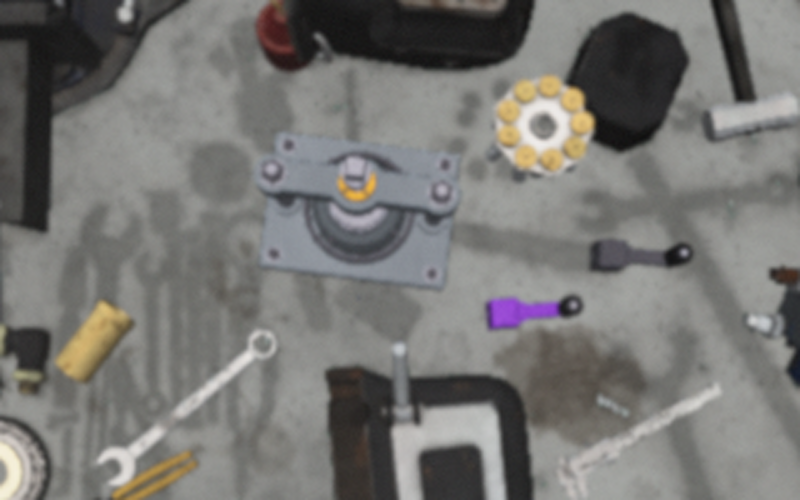

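View pics/b.png

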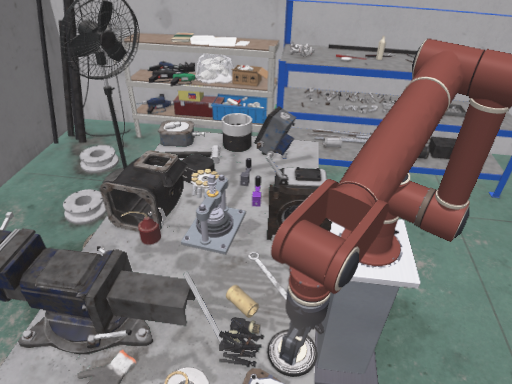

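The top crop shows the spindle near (355,175), the dark crank with its hub near (608,255) and its grip near (680,253), and the purple look-alike near (505,313). The side view shows the press near (208,215). Next I'll zoom in on the spindle to get its yaw, and on the crank.

```bash
python3 - <<'E'
from h import *
t=np.load('top0.npz')['px'];s=np.load('side0.npz')['px']
f=lambda a:cv2.resize(a[...,::-1],(400,300),interpolation=cv2.INTER_CUBIC)
acc=np.mean([ctrl.get_image("top")["pixels"].astype(float) for _ in range(3)],0).astype(np.uint8)
sac=np.mean([ctrl.get_image("side")["pixels"].astype(float) for _ in range(3)],0).astype(np.uint8)
np.savez('acc.npz',t=acc,s=sac)
cv2.imwrite('pics/d.png',np.vstack([np.hstack([f(acc[115:145,232:272]),f(sac[165:195,190:230])]),np.hstack([f(acc[140:188,336:400]),f(sac[150:198,220:284])])]))
o=ctrl.get_obs();print(R.from_rotvec(o['tool_rot']).as_matrix().round(3))
# crank face points
P=np.load('top0.npz')['P'];q=P[148:180,340:395].reshape(-1,3)
h=q[(q[:,2]>.044)&(q[:,2]<.056)&(q[:,1]>-.325)];print('hub',len(h),h.mean(0),np.median(h,0),cv2.minAreaRect((h[:,:2]*1000).astype(np.float32)))
a=q[(q[:,2]>.028)&(q[:,2]<.042)&(q[:,1]<-.318)&(q[:,1]>-.358)];print('arm',len(a),a.mean(0),np.polyfit(a[:,1],a[:,0],1))
g=q[(q[:,2]>.074)];print('grip',len(g),g.mean(0),cv2.minEnclosingCircle((g[:,:2]*1000).astype(np.float32)))
E
```

```text
[[ 0.    -0.92   0.393]
 [ 0.     0.393  0.92 ]
 [-1.     0.     0.   ]]
hub 127 [ 0.50814546 -0.2947686   0.05042618] [ 0.5078479  -0.29447036  0.05020942] ((506.888427734375, -295.0174560546875), (34.871150970458984, 32.694087982177734), 88.98443603515625)
arm 79 [ 0.50538451 -0.33752229  0.03602159] [0.03783504 0.51815468]
grip 56 [ 0.50137619 -0.36566696  0.08012807] ((477.47418212890625, -313.2771301269531), 74.46622467041016)
```

View pics/d.png

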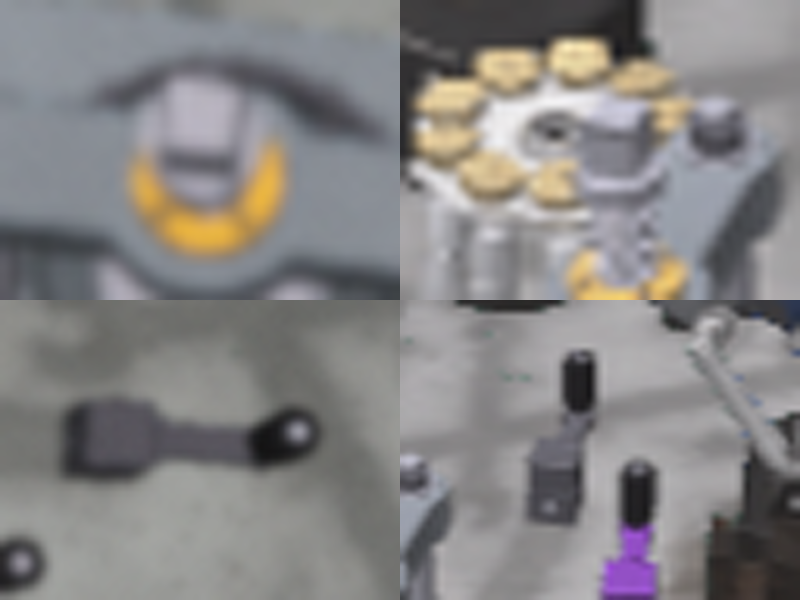

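The zoom shows the spindle's square at (200,110) in the top-left panel, turned a few degrees. I'll fit its pose by edge score in both views, and fit the crank the same way.

```bash
cat >> h.py <<'E'
def project(im,X):
    E=np.linalg.inv(im["extrinsics"]);c=X@E[:3,:3].T+E[:3,3]
    c=c*[1,-1,-1]
    return cv2.projectPoints(c.reshape(-1,1,3),np.zeros(3),np.zeros(3),im["K"],np.array([im["k1"],0,0,0.]))[0].reshape(-1,2)
def box(w,z0,z1,w1=None):
    w1=w1 or w;s=np.array([[1,1],[-1,1],[-1,-1],[1,-1]])/2
    a=[np.r_[s[i]*w,z0] for i in range(4)];b=[np.r_[s[i]*w1,z1] for i in range(4)]
    return a,b
def segs(E,n=25):
    t=np.linspace(0,1,n)[:,None];return np.vstack([p*(1-t)+q*t for p,q in E])
def grad(px):
    g=cv2.GaussianBlur(px.astype(np.float32),(0,0),.7)
    gx=cv2.Sobel(g,cv2.CV_32F,1,0);gy=cv2.Sobel(g,cv2.CV_32F,0,1)
    return np.sqrt(gx**2+gy**2).sum(-1)
def score(im,G,L,x,y,yaw):
    c,s=np.cos(yaw),np.sin(yaw)
    X=L@np.array([[c,-s,0],[s,c,0],[0,0,1]]).T+[x,y,0]
    p=project(im,X).astype(np.float32)
    return cv2.remap(G,p[None,:,0],p[None,:,1],cv2.INTER_LINEAR).mean()
E
python3 - <<'E'
from h import *
from itertools import product
ac=np.load('acc.npz')
im={n:ctrl.get_image(n) for n in("top","side")}
z=.238
top=lambda w,h:[(w[i],w[(i+1)%4]) for i in range(4)]
a,b=box(.020,z-.004,z,.015);c,_=box(.020,z-.022,z)
for n,k in(("top","t"),("side","s")):
    G=grad(ac[k]);L=segs(top(a,0)+top(b,0))
    # drop the hidden edges: keep all of top faces only
    best=sorted(((score(im[n],G,L,x,y,np.radians(w)),x,y,w) for x,y,w in product(np.arange(.555,.580,.001),np.arange(-.004,.018,.001),np.arange(-45,45,3))),reverse=True)
    print(n,[tuple(np.round(r,3).tolist()) for r in best[:6]])
# gradient orientation around top-view spindle
g=cv2.cvtColor(ac['t'],cv2.COLOR_RGB2GRAY).astype(np.float32);gx=cv2.Sobel(g,cv2.CV_32F,1,0);gy=cv2.Sobel(g,cv2.CV_32F,0,1)
sl=np.s_[121:134,247:257]
an=np.degrees(np.arctan2(gy[sl],gx[sl]));mg=np.hypot(gx[sl],gy[sl])
v=(abs(abs(an)-90)<35);d=((an[v]+180)%180)-90
print('edge tilt',np.average(d,weights=mg[v]**2), np.histogram(d,bins=np.arange(-35,36,5),weights=mg[v])[0].round())
P=np.load('top0.npz')['P']
print((P[120:134,246:260,2]*1000).round())
E
```

```text
top [(426.669, 0.569, 0.009, 0.0), (426.46, 0.569, 0.008, 0.0), (426.21, 0.569, 0.008, -3.0), (425.696, 0.569, 0.009, -3.0), (425.47, 0.569, 0.009, 3.0), (425.178, 0.569, 0.008, 3.0)]
side [(551.747, 0.579, 0.005, 3.0), (551.485, 0.579, 0.005, 0.0), (551.271, 0.579, 0.006, -30.0), (551.193, 0.579, 0.005, -30.0), (551.123, 0.579, 0.006, -33.0), (550.988, 0.579, 0.005, -27.0)]
edge tilt 4.515545 [ 537.  342.  193.  244.  371.  621.  990. 1905. 2083.  756.  473.  331.
  793.  495.]
[[ 16.  17.  20.  21.  20.  17.  18.  19.  14.  20.  19.  18.  16.  19.]
 [ 17.  21.  35.  38.  43.  39.  37.  39.  38.  39.  41.  40.  39.  17.]
 [ 39.  37.  40.  38.  38.  39.  39.  37.  39.  41.  39.  39.  40.  39.]
 [ 39.  41.  38. 236. 239. 235. 240. 235. 234. 237. 158.  35.  40.  38.]
 [ 34. 160. 235. 238. 239. 239. 241. 238. 238. 240. 235. 161. 160.  27.]
 [164. 217. 235. 242. 239. 241. 240. 242. 236. 238. 233. 216. 165. 162.]
 [165. 217. 235. 239. 237. 237. 241. 238. 235. 239. 227. 216. 164. 166.]
 [216. 215. 237. 237.  nan 238. 241. 240. 240. 237. 219. 214. 159. 163.]
 [217. 217. 240. 235. 239. 237. 239. 240. 237. 235. 215. 218. 215. 165.]
 [217. 218. 239. 238. 239. 237. 240. 239. 241. 235. 215. 218. 215. 163.]
 [217. 216. 235. 233. 237. 238. 237. 236. 237. 235. 218. 217. 211. 171.]
 [169. 212. 225. 226. 231. 231. 232. 232. 234. 233. 214. 217. 168. 174.]
 [172. 217. 216. 217. 217. 220. 220. 221. 223. 223. 217. 215. 168. 174.]
 [171. 170. 216. 219. 216. 217. 218. 213. 217. 215. 216. 171. 173. 170.]]
```

Emit:
move_arm([
  [[-0.034, 0, 0, 0.0771], [-0.034, 0, 0, 0.0771], [-0.034, 0, 0, 0.0771], [-0.034, 0, 0, 0.0771], [-0.034, 0, 0, 0.0771], [-0.034, 0, 0, 0.0771], [-0.034, 0, 0, 0.0771], [-0.034, 0, 0, 0.0771], [-0.034, 0, 0, 0.0771], [-0.034, 0, 0, 0.0771]],
], gripper=0.3, squeeze=70)

```text
t: 1.83
tool_pos: [0.2455, 0.5747, 0.3027]
tool_rot: [0.039, 1.57, -0.039]
contact_force: [0.2, -0.1, -1.2]
opening: 0.0598
```

Emit:
move_arm([
  [[0, -0.156, 0.0545, 0], [0, -0.156, 0.0545, 0], [0, -0.156, 0.0545, 0], [0, -0.156, 0.0545, 0], [0, -0.156, 0.0545, 0], [0, -0.156, 0.0545, 0], [0, -0.156, 0.0545, 0], [0, -0.156, 0.0545, 0], [0, -0.156, 0.0545, 0], [0, -0.156, 0.0545, 0], [0, -0.156, 0.0545, 0], [0, -0.156, 0.0545, 0], [0, -0.156, 0.0545, 0], [0, -0.156, 0.0545, 0], [0, -0.156, 0.0545, 0], [0, -0.156, 0.0545, 0], [0, -0.156, 0.0545, 0], [0, -0.156, 0.0545, 0], [0, -0.156, 0.0545, 0]],
])

```text
t: 3.42
tool_pos: [0.4716, -0.1793, 0.3025]
tool_rot: [0.035, 1.57, -0.035]
contact_force: [0.2, 0.1, -0.2]
opening: 0.0598
```

Emit:
move_arm([
  [[0, -0.114, 0.0405, 0], [0, -0.114, 0.0405, 0], [0, -0.114, 0.0405, 0], [0, -0.114, 0.0405, 0], [0.13, 0, 0, 0], [0.13, 0, 0, 0], [0.13, 0, 0, 0], [0.13, 0, 0, 0], [0.13, 0, 0, 0], [0.13, 0, 0, 0], [0, 0, 0, 0], [0, 0, 0, 0]],
])

```text
t: 4.42
tool_pos: [0.5057, -0.2917, 0.1054]
tool_rot: [0.037, 1.574, -0.032]
contact_force: [0.4, -0.0, 0.2]
opening: 0.0596
```

```bash
python3 - <<'E'
from h import *
im=ctrl.get_image("side");t=ctrl.get_image("top")
f=lambda a:cv2.resize(a[...,::-1],(400,400),interpolation=cv2.INTER_CUBIC)
cv2.imwrite('pics/e.png',np.hstack([f(t["pixels"][125:205,310:390]),f(im["pixels"][140:220,205:285])]))
o=ctrl.get_obs();print(o['tool_pos'],R.from_rotvec(o['tool_rot']).as_matrix()[:,2])
E
```

```text
[ 0.50824046 -0.29359127  0.10988753] [ 0.99902458 -0.04405886  0.00295051]
```

View pics/e.png

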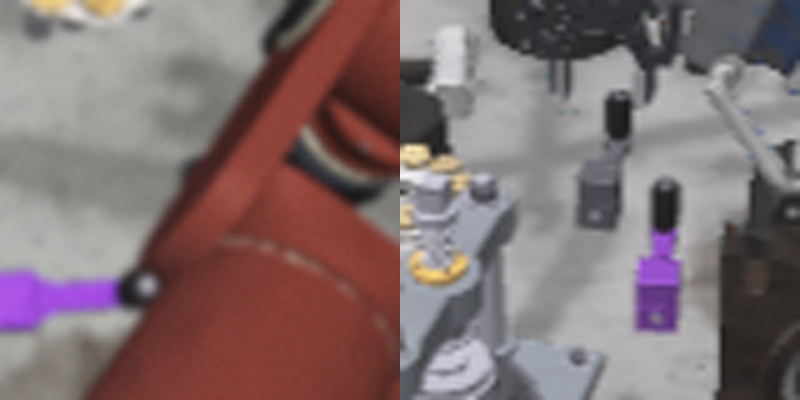

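The top crop shows the arm covering the crank's position. The side crop shows the crank uncovered at (600,195), with no gripper where one should be, so I'll take the full side picture again.

```bash
python3 - <<'E'
from h import *
im=ctrl.get_image("side");save(im,'f.png')
o=ctrl.get_obs();print(o['tool_pos'],o['t'],project(im,np.array([o['tool_pos'],[.507,-.295,.05],[.5675,.0065,.238]])))
for w in np.arange(-.36,.0,.03): pass
P=cloud(im);q=P[150:200,220:280].reshape(-1,3);q=q[(q[:,2]>.046)&(q[:,2]<.054)&(q[:,0]>.47)&(q[:,0]<.54)];print(len(q),q.mean(0),cv2.minAreaRect((q[:,:2]*1000).astype(np.float32)))
E
```

```text
[ 0.50867897 -0.29391405  0.11069522] 4.5667 [[244.56131849 162.10583575]
 [245.02757737 174.01583006]
 [211.86986906 175.40463437]]
50 [ 0.50566419 -0.309747    0.05033805] ((495.18499755859375, -392.49615478515625), (239.826171875, 33.8600959777832), 82.82904815673828)
```

View pics/f.png

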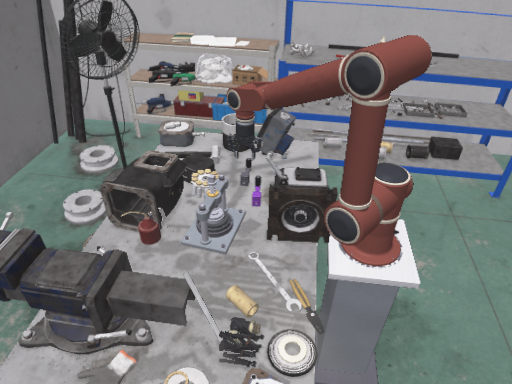

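The side view shows the gripper above the dark hub near (245,155), in line with it. I'll go down and close.

Emit:
move_arm([
  [[0.08, -0.004, -0.006, 0], [0.08, 0, 0, 0], [0.08, 0, 0, 0], [0.05, 0, 0, 0], [0.04, 0, 0, 0], [0, 0, 0, 0], [0, 0, 0, 0]],
])

```text
t: 5.15
tool_pos: [0.506, -0.2939, 0.0256]
tool_rot: [0.034, 1.57, -0.035]
contact_force: [-0.7, -0.8, 0.1]
opening: 0.0601
```

Emit:
move_arm([
  [[0, 0, 0, 0], [0, 0, 0, 0], [0, 0, 0, 0], [0, 0, 0, 0], [0, 0, 0, 0], [0, 0, 0, 0], [0, 0, 0, 0], [0, 0, 0, 0]],
], gripper=1.0, squeeze=70)

```text
t: 5.82
tool_pos: [0.507, -0.2944, 0.027]
tool_rot: [0.033, 1.567, -0.036]
contact_force: [0.6, 1.1, 6.6]
opening: 0.0319
```

Emit:
move_arm([
  [[-0.04, 0, 0, 0], [-0.08, 0, 0, 0], [-0.12, 0, 0, 0], [-0.12, 0, 0, 0], [-0.12, 0, 0, 0], [-0.12, 0, 0, 0], [-0.12, 0, 0, 0], [-0.12, 0, 0, 0], [-0.12, 0, 0, 0], [-0.12, 0, 0, 0], [-0.07, 0, 0, 0], [0, 0, 0, 0], [0, 0, 0, 0], [0, 0, 0, 0]],
])

```text
t: 6.98
tool_pos: [0.5044, -0.2929, 0.3094]
tool_rot: [0.037, 1.574, -0.033]
contact_force: [0.2, 0.1, -4.2]
opening: 0.0319
```

```bash
python3 - <<'E'
from h import *
o=ctrl.get_obs();print({k:np.round(o[k],4) for k in('t','q','tool_pos','contact_force','wrist_torque','opening')},R.from_rotvec(o['tool_rot']).as_matrix().round(4).tolist())
im=ctrl.get_image("side");c=project(im,o['tool_pos'][None])[0].astype(int);print(c)
s=im["pixels"][c[1]-30:c[1]+30,c[0]-40:c[0]+40,::-1];cv2.imwrite('pics/g.png',cv2.resize(s,(640,480),interpolation=cv2.INTER_CUBIC))
E
```

```text
{'t': np.float64(6.9833), 'q': array([-6.5350e-01, -8.1100e-02,  1.5937e+00, -1.0000e-04,  1.6335e+00,
       -6.0940e-01]), 'tool_pos': array([ 0.5044, -0.2929,  0.3094]), 'contact_force': array([ 0.1704,  0.0978, -4.2342]), 'wrist_torque': array([0.0762, 0.0006, 0.0466]), 'opening': np.float64(0.0319)} [[-0.0036, 0.0442, 0.999], [0.0027, 0.999, -0.0441], [-1.0, 0.0025, -0.0037]]
[245 118]
```

View pics/g.png

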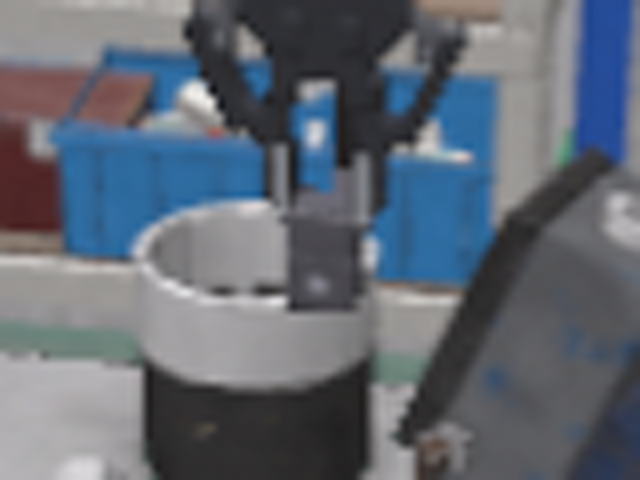

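Emit:
move_arm([
  [[0, 0.06, 0.009, 0], [0, 0.12, 0.019, 0], [0, 0.14, 0.022, 0], [0, 0.14, 0.022, 0], [0, 0.14, 0.022, 0], [0, 0.14, 0.022, 0], [0, 0.14, 0.022, 0], [0, 0.14, 0.022, 0], [0, 0.12, 0.019, 0], [0, 0.073, 0.01, 0], [0, 0, 0, 0.039], [0, 0, 0, 0], [0, 0, 0, 0], [0, 0, 0, 0]],
])

```text
t: 8.2
tool_pos: [0.5655, 0.0072, 0.3112]
tool_rot: [0.082, 1.571, -0.082]
contact_force: [1.7, 0.2, -3.8]
opening: 0.0317
```

```bash
python3 - <<'E'
from h import *
p=[];r=[]
for n in("top","side","side","side","side","side"):
    im=ctrl.get_image(n);o=ctrl.get_obs();p.append(o['tool_pos']);r.append(R.from_rotvec(o['tool_rot']).as_matrix()[:,2])
print(np.mean(p,0),np.std(p,0),np.degrees(np.arctan2(np.mean(r,0)[1],np.mean(r,0)[0])),o['contact_force'])
c=project(im,np.array([o['tool_pos'],[.5675,.0065,.238]]));print(c)
x,y=c.mean(0).astype(int)
s=im["pixels"][y-30:y+30,x-40:x+40,::-1];cv2.imwrite('pics/i.png',cv2.resize(s,(800,600),interpolation=cv2.INTER_CUBIC));print(x,y)
P=cloud(im)
for a in range(y-16,y+22): print(a,(P[a,x-8:x+9,2]*1000).round().tolist()) if a%3==0 else 0
E
```

```text
[0.56581447 0.00680311 0.31200363] [1.24961656e-04 8.01132459e-05 2.93307553e-04] -6.062222739678978 [ 0.29855267  0.28960155 -4.23161283]
[[211.04508427 156.43579276]
 [211.86986906 175.40463437]]
211 165
150 [339.0, 340.0, 340.0, 337.0, 335.0, 336.0, 337.0, 336.0, 338.0, 337.0, 337.0, 338.0, 347.0, 346.0, 346.0, 344.0, 343.0]
153 [30.0, 34.0, 331.0, 333.0, 333.0, 334.0, 334.0, 335.0, 337.0, 335.0, 337.0, 335.0, 336.0, 335.0, 333.0, 34.0, 28.0]
156 [75.0, 74.0, 318.0, 321.0, 323.0, 322.0, 322.0, 323.0, 323.0, 322.0, 325.0, 324.0, 323.0, 318.0, 310.0, 38.0, 31.0]
159 [76.0, 77.0, 309.0, 310.0, 313.0, 311.0, 314.0, 314.0, 314.0, 312.0, 314.0, 315.0, 312.0, 307.0, 299.0, 295.0, 25.0]
162 [76.0, 78.0, 300.0, 298.0, 300.0, 299.0, 300.0, 302.0, 301.0, 302.0, 302.0, 302.0, 302.0, 295.0, 289.0, 9.0, 4.0]
165 [77.0, 78.0, 287.0, 288.0, 289.0, 290.0, 289.0, 292.0, 289.0, 291.0, 292.0, 292.0, 290.0, -1.0, -2.0, 0.0, 1.0]
168 [78.0, 77.0, 72.0, 75.0, 71.0, 71.0, 70.0, 64.0, 61.0, 59.0, 55.0, 53.0, -2.0, -1.0, 2.0, 1.0, 4.0]
171 [76.0, 68.0, 79.0, 76.0, 80.0, 78.0, 79.0, 78.0, 73.0, 44.0, 76.0, 77.0, 78.0, -3.0, 0.0, -0.0, 1.0]
174 [65.0, 64.0, 68.0, 68.0, 67.0, 66.0, 66.0, 239.0, 239.0, 76.0, 73.0, 75.0, 79.0, 74.0, 72.0, 5.0, 0.0]
177 [71.0, 65.0, 65.0, 68.0, 65.0, 238.0, 237.0, 239.0, 241.0, 239.0, nan, 236.0, 231.0, 77.0, 81.0, 78.0, 174.0]
180 [66.0, 66.0, 69.0, 72.0, 66.0, 224.0, 226.0, 225.0, 227.0, 227.0, 229.0, 225.0, 221.0, 215.0, 163.0, 165.0, 167.0]
183 [73.0, 74.0, 79.0, 83.0, 82.0, 215.0, 218.0, 219.0, 217.0, 217.0, 218.0, 215.0, 215.0, 210.0, 163.0, 166.0, 162.0]
186 [68.0, 68.0, 66.0, 66.0, 69.0, 65.0, 198.0, 202.0, 204.0, 205.0, 202.0, 201.0, 196.0, 162.0, 163.0, 159.0, 166.0]
```

View pics/i.png

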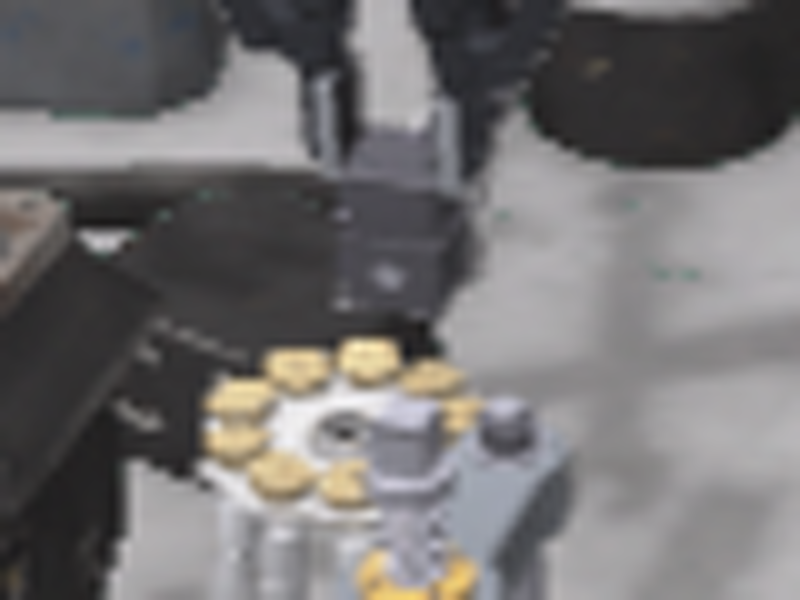

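The zoom shows the hub at (390,240) held above the spindle at (405,450). I'll measure their relative offset from the same side cloud.

```bash
python3 - <<'E'
from h import *
ims=[ctrl.get_image("side") for _ in range(4)]
im=ims[0];P=np.nanmean([cloud(i) for i in ims],0)
w=np.radians(-6);ax=np.array([np.cos(w),np.sin(w),0]);ay=np.array([-np.sin(w),np.cos(w),0])
for nm,z0,z1,rows in(("hub",.290,.318,(150,170)),("sq",.219,.231,(172,186))):
    q=P[rows[0]:rows[1],196:226].reshape(-1,3);q=q[(q[:,2]>z0)&(q[:,2]<z1)&(abs(q[:,0]-.567)<.04)&(abs(q[:,1])<.045)]
    u,v=q@ax,q@ay
    f=v>np.percentile(v,70)-.006   # face toward the camera (+y)
    k=np.polyfit(u[f],v[f],1)
    print(nm,len(q),'u',u.min().round(4),u.max().round(4),'face u',u[f].min().round(4),u[f].max().round(4),'v face',np.median(v[f]).round(4),'tilt deg',np.degrees(np.arctan(k[0])).round(1))
# edge search: model fits with side image gradient, in u only
G=grad(np.mean([i["pixels"] for i in ims],0))
def fit(wd,z0,z1,v,rng):
    out=[]
    for u in rng:
        a=ax*(u-wd/2)+ay*v;b=ax*(u+wd/2)+ay*v
        L=segs([(a+[0,0,z0],a+[0,0,z1]),(b+[0,0,z0],b+[0,0,z1])]);p=project(im,L).astype(np.float32)
        out.append(cv2.remap(G,p[None,:,0],p[None,:,1],cv2.INTER_LINEAR).mean())
    o=np.array(out);i=o.argmax();return rng[i].round(4),o.round(0)[max(0,i-4):i+5]
C=np.array([.5675,.0065,0]);print('guess u,v',C@ax,C@ay,'tcp',np.array([.5658,.0068,0])@ax)
rg=np.arange(.545,.59,.001)
print('hub',fit(.034,.288,.325,C@ay+.017,rg));print('sq',fit(.020,.218,.233,C@ay+.010,rg))
E
```

```text
hub 100 u 0.5444 0.5785 face u 0.5444 0.5785 v face 0.0818 tilt deg 2.8
sq 24 u 0.5545 0.5749 face u 0.5559 0.5749 v face 0.0773 tilt deg -5.5
guess u,v 0.5637117406102553 0.06578429522428712 tcp 0.561989694849149
hub (np.float64(0.55), array([286., 306., 325., 344., 350., 338., 328., 314., 290.],
      dtype=float32))
sq (np.float64(0.585), array([380., 391., 401., 412., 420., 415., 400., 388., 387.],
      dtype=float32))
```

Emit:
move_arm([
  [[0.06, 0.004, 0.01, 0], [0.06, 0, 0, 0], [0.04, 0, 0, 0], [0.02, 0, 0, 0], [0, 0, 0, 0], [0, 0, 0, 0], [0, 0, 0, 0]],
])

```text
t: 9.28
tool_pos: [0.5689, 0.008, 0.2681]
tool_rot: [0.083, 1.568, -0.083]
contact_force: [-0.1, -0.7, -3.3]
opening: 0.0316
```

Emit:
move_arm([
  [[0.008, 0, 0, 0], [0.008, 0, 0, 0], [0.008, 0, 0, 0], [0, 0, 0, 0], [0, 0, 0, 0]],
])

```text
t: 9.7
tool_pos: [0.5685, 0.0081, 0.2611]
tool_rot: [0.083, 1.57, -0.083]
contact_force: [0.6, -0.2, -4.3]
opening: 0.0315
```

Emit:
move_arm([
  [[0.008, 0, 0, 0], [0.008, 0, 0, 0], [0, 0, 0, 0], [0, 0, 0, 0]],
])

```text
t: 10.03
tool_pos: [0.5686, 0.0082, 0.257]
tool_rot: [0.083, 1.569, -0.082]
contact_force: [1.1, 0.8, -5.2]
opening: 0.0317
```

Emit:
move_arm([
  [[0.008, 0, 0, 0], [0.008, 0, 0, 0], [0, 0, 0, 0], [0, 0, 0, 0]],
])

```text
t: 10.37
tool_pos: [0.5686, 0.0081, 0.253]
tool_rot: [0.083, 1.569, -0.083]
contact_force: [0.9, 0.2, -4.6]
opening: 0.032
```

Emit:
move_arm([
  [[0.008, 0, 0, 0], [0.008, 0, 0, 0], [0.008, 0, 0, 0], [0, 0, 0, 0], [0, 0, 0, 0]],
])

```text
t: 10.78
tool_pos: [0.5687, 0.0081, 0.247]
tool_rot: [0.083, 1.569, -0.082]
contact_force: [1.9, 0.6, -4.6]
opening: 0.0318
```

Emit:
move_arm([
  [[0.008, 0, 0, 0], [0.006, 0, 0, 0], [0, 0, 0, 0], [0, 0, 0, 0]],
])

```text
t: 11.12
tool_pos: [0.5687, 0.0081, 0.2437]
tool_rot: [0.083, 1.569, -0.083]
contact_force: [1.9, 1.5, -3.3]
opening: 0.0317
```

Emit:
move_arm([
  [[0.006, 0, 0, 0], [0.004, 0, 0, 0], [0, 0, 0, 0], [0, 0, 0, 0]],
])

```text
t: 11.45
tool_pos: [0.569, 0.0081, 0.2429]
tool_rot: [0.083, 1.568, -0.083]
contact_force: [-1.2, 2.2, 4.8]
opening: 0.0317
```

Emit:
move_arm([
  [[0, 0, 0, 0], [0, 0, 0, 0], [0, 0, 0, 0], [0, 0, 0, 0], [-0.03, 0, 0, 0], [-0.06, 0, 0, 0], [-0.1, 0, 0, 0], [-0.1, 0, 0, 0], [-0.07, 0, 0, 0], [0, 0, 0, 0]],
], gripper=0.4)

```text
t: 12.28
tool_pos: [0.5704, 0.0077, 0.3374]
tool_rot: [0.082, 1.56, -0.083]
contact_force: [-0.6, -0.3, 0.9]
opening: 0.0511
```

```bash
python3 - <<'E'
from h import *
o=ctrl.get_obs();print(o['tool_pos'],o['contact_force'],o['opening'],R.from_rotvec(o['tool_rot']).as_matrix()[:,2])
im=ctrl.get_image("side")
x,y=project(im,np.array([[.569,-.02,.25]]))[0].astype(int);print(x,y)
s=im["pixels"][y-36:y+36,x-48:x+48,::-1];cv2.imwrite('pics/j.png',cv2.resize(s,(800,600),interpolation=cv2.INTER_CUBIC))
P=cloud(im);q=P[y-30:y+30,x-30:x+30].reshape(-1,3)
g=q[(q[:,2]>.26)&(q[:,2]<.30)&(q[:,1]<-.03)&(q[:,1]>-.1)];print('grip',len(g),g.mean(0),g.min(0),g.max(0))
h=q[(q[:,2]>.258)&(q[:,2]<.275)&(q[:,1]>-.02)&(q[:,1]<.04)];print('hubtop',len(h),np.median(h,0),h.min(0),h.max(0))
E
```

```text
[0.57036033 0.00769534 0.33739132] [-0.55747855 -0.26946203  0.8701744 ] 0.05112721070241731 [ 0.99440654 -0.10524185  0.00893231]
213 168
grip 86 [ 0.56024986 -0.05961109  0.28246411] [ 0.54972097 -0.07614592  0.26092363] [ 0.57463936 -0.04985625  0.29839181]
hubtop 81 [0.56763213 0.01624635 0.26668616] [ 0.55064891 -0.00711007  0.25821963] [0.58548128 0.02887755 0.27044307]
```

View pics/j.png

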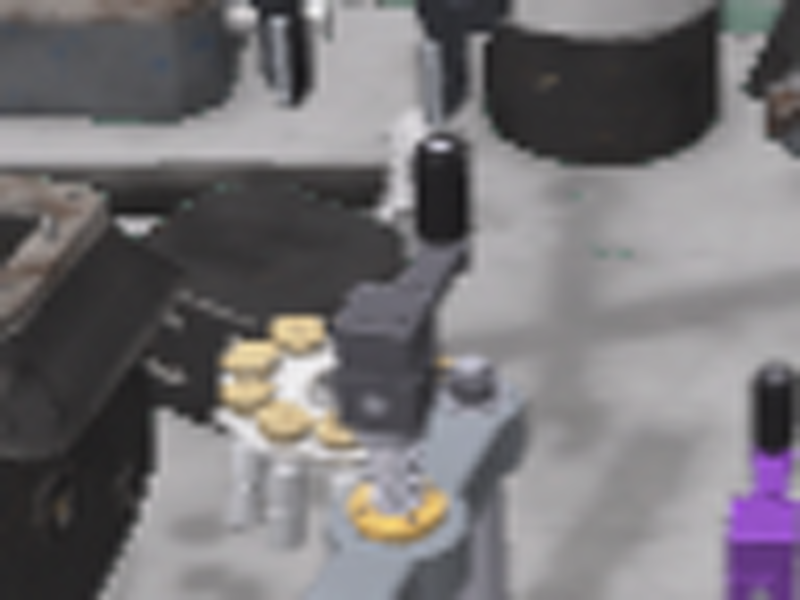

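The crank sits on the square: the hub is at (385,360) and the grip at (442,190) in the zoom, with the hub top at z ≈ 0.267. Now to the grip.

Emit:
move_arm([
  [[0, -0.06, 0, 0], [0, -0.09, 0, 0], [0, -0.09, 0, 0], [0, -0.06, 0, 0], [0, 0, 0, 0], [0, 0, 0, 0], [0, 0, 0, 0], [0, 0, 0, 0]],
])

```text
t: 13.0
tool_pos: [0.5606, -0.0657, 0.3307]
tool_rot: [0.082, 1.57, -0.082]
contact_force: [-0.1, 0.1, 0.6]
opening: 0.0512
```

Emit:
move_arm([
  [[0.06, 0, 0, 0], [0.08, 0, 0, 0], [0.05, 0, 0, 0], [0.026, 0, 0, 0], [0, 0, 0, 0], [0, 0, 0, 0]],
])

```text
t: 13.5
tool_pos: [0.5606, -0.0663, 0.2768]
tool_rot: [0.083, 1.57, -0.082]
contact_force: [0.5, -0.2, 0.7]
opening: 0.0513
```

Emit:
move_arm([
  [[0, 0, 0, 0], [0, 0, 0, 0], [0, 0, 0, 0], [0, 0, 0, 0], [0, 0, 0, 0], [0, 0, 0, 0], [0, 0, 0, 0]],
], gripper=1.0, squeeze=50)

```text
t: 14.08
tool_pos: [0.5611, -0.0671, 0.2783]
tool_rot: [0.082, 1.568, -0.084]
contact_force: [0.5, -2.6, 3.7]
opening: 0.0185
```

```bash
cat >> h.py <<'E'
def st():
    for _ in range(2): ctrl.get_image("side")
    o=ctrl.get_obs();p=o['tool_pos'];print(o['t'],p.round(4),o['contact_force'].round(2),o['opening'].round(4))
    return o
def plan(c,N,step,r=.075,k=20,phi0=None,yaw=-6.1,sink=None):
    """rows for winding clockwise by step deg/row from angle phi0"""
    o=st();p=o['tool_pos'];d=p[:2]-c;phi=np.degrees(np.arctan2(d[1],d[0]));print('r',np.hypot(*d),'phi',phi)
    if phi0 is not None: phi=phi0
    w=np.radians(yaw);az=np.array([np.cos(w),np.sin(w)]);ay=np.array([-np.sin(w),np.cos(w)])
    cur=c+r*np.array([np.cos(np.radians(phi)),np.sin(np.radians(phi))])
    rows=[]
    for i in range(N):
        phi-=step;n=c+r*np.array([np.cos(np.radians(phi)),np.sin(np.radians(phi))]);e=n-cur;cur=n
        rows.append([round(.010*step/360/.25,4),round(e@ay/.25,4),round(e@az/.25,4),0])
    print(rows,'end phi',phi)
E
python3 -c "
from h import *
plan(np.array([.5688,.0081]),20,9)"
```

```text
Traceback (most recent call last):
  File "h.py", line 39, in plan
    o=st();p=o['tool_pos'];d=p[:2]-c;phi=np.degrees(np.arctan2(d[1],d[0]));print('r',np.hypot(*d),'phi',phi)
  File "h.py", line 35, in st
    o=ctrl.get_obs();p=o['tool_pos'];print(o['t'],p.round(4),o['contact_force'].round(2),o['opening'].round(4))
                                                                                         ^^^^^^^^^^^^^^^^^^
AttributeError: 'float' object has no attribute 'round'
```

```bash
sed -i "s/o\['opening'\].round(4)/round(float(o['opening']),4)/" h.py; python3 -c "
from h import *
st()
im=ctrl.get_image('side')
x,y=project(im,np.array([[.561,-.0665,.28]]))[0].astype(int);print(x,y)
cv2.imwrite('pics/k.png',cv2.resize(im['pixels'][y-24:y+24,x-32:x+32,::-1],(800,600),interpolation=cv2.INTER_CUBIC))
plan(np.array([.5688,.0081]),20,9)"
```

```text
14.2833 [ 0.561  -0.0672  0.2782] [-0.49 -4.13  5.33] 0.0189
218 153
14.4333 [ 0.561  -0.0672  0.2781] [-0.1  -3.17  5.65] 0.0186
r 0.07566611036453669 phi -95.92016922193427
[[0.001, np.float64(0.0035), np.float64(-0.0469), 0], [0.001, np.float64(0.0108), np.float64(-0.0458), 0], [0.001, np.float64(0.0179), np.float64(-0.0435), 0], [0.001, np.float64(0.0245), np.float64(-0.0402), 0], [0.001, np.float64(0.0305), np.float64(-0.0359), 0], [0.001, np.float64(0.0357), np.float64(-0.0307), 0], [0.001, np.float64(0.0401), np.float64(-0.0247), 0], [0.001, np.float64(0.0434), np.float64(-0.0182), 0], [0.001, np.float64(0.0457), np.float64(-0.0111), 0], [0.001, np.float64(0.0469), np.float64(-0.0038), 0], [0.001, np.float64(0.0469), np.float64(0.0035), 0], [0.001, np.float64(0.0458), np.float64(0.0108), 0], [0.001, np.float64(0.0435), np.float64(0.0179), 0], [0.001, np.float64(0.0402), np.float64(0.0245), 0], [0.001, np.float64(0.0359), np.float64(0.0305), 0], [0.001, np.float64(0.0307), np.float64(0.0357), 0], [0.001, np.float64(0.0247), np.float64(0.0401), 0], [0.001, np.float64(0.0182), np.float64(0.0434), 0], [0.001, np.float64(0.0111), np.float64(0.0457), 0], [0.001, np.float64(0.0038), np.float64(0.0469), 0]] end phi -275.92016922193426
```

View pics/k.png

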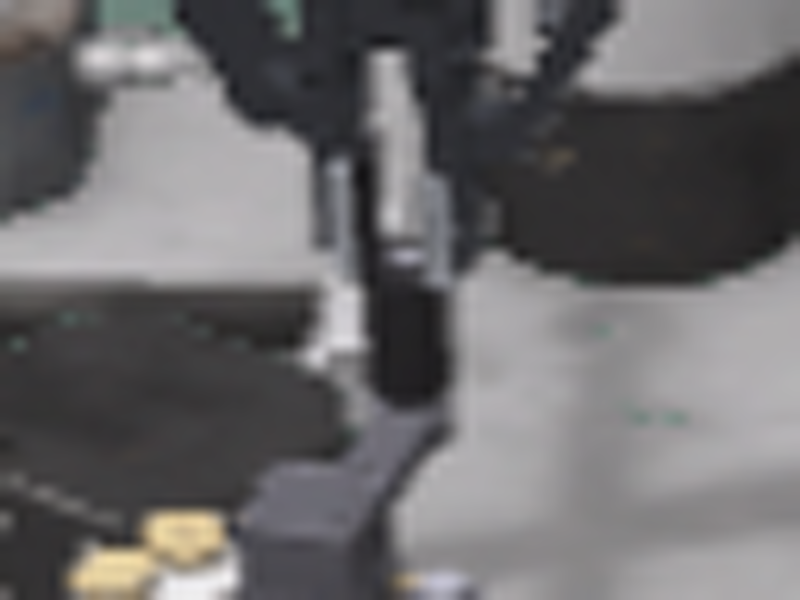

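The zoom shows the fingers at (350,230) and (440,230) on the grip at (408,330), but they look high on it and the opening is short at 18.5 mm. I'll check the finger geometry in the depth picture.

```bash
python3 -c "
from h import *
im=ctrl.get_image('side');P=cloud(im)
o0=(165,132)
p=project(im,np.array([[.5704-.03,.0077,.323],[.5704+.03,.0077,.323],[.561,-.067,.264],[.561,-.067,.278],[.561,-.067,.297]]))
print('j zoom',(p[:2]-o0)*8.33);print('k zoom',(p[2:]-(218-32,153-24))*12.5)
for r in range(140,163,2): print(r,[tuple((P[r,c]*1000).round().astype(int)) if np.isfinite(P[r,c,0]) else None for c in range(211,224,2)])
"
```

```text
j zoom [[446.40682819 186.77033623]
 [294.4303737  173.13019568]]
k zoom [[405.16153505 357.42531392]
 [402.91214345 313.89385242]
 [399.82147904 253.91133966]]
140 [(np.int64(581), np.int64(-57), np.int64(337)), (np.int64(573), np.int64(-54), np.int64(339)), (np.int64(571), np.int64(-72), np.int64(329)), (np.int64(715), np.int64(-645), np.int64(6)), (np.int64(707), np.int64(-658), np.int64(0)), (np.int64(545), np.int64(-50), np.int64(344)), (np.int64(539), np.int64(-56), np.int64(341))]
142 [(np.int64(582), np.int64(-60), np.int64(327)), (np.int64(575), np.int64(-60), np.int64(328)), (np.int64(570), np.int64(-66), np.int64(325)), (np.int64(713), np.int64(-636), np.int64(0)), (np.int64(703), np.int64(-639), np.int64(-1)), (np.int64(545), np.int64(-51), np.int64(336)), (np.int64(540), np.int64(-56), np.int64(333))]
144 [(np.int64(583), np.int64(-61), np.int64(319)), (np.int64(575), np.int64(-58), np.int64(321)), (np.int64(570), np.int64(-65), np.int64(318)), (np.int64(707), np.int64(-613), np.int64(2)), (np.int64(696), np.int64(-612), np.int64(3)), (np.int64(546), np.int64(-52), np.in
[... 2356 characters left out ...]
46), np.int64(-479), np.int64(5))]
160 [(np.int64(666), np.int64(-340), np.int64(76)), (np.int64(661), np.int64(-353), np.int64(69)), (np.int64(671), np.int64(-424), np.int64(25)), (np.int64(564), np.int64(-58), np.int64(259)), (np.int64(556), np.int64(-55), np.int64(262)), (np.int64(550), np.int64(-57), np.int64(262)), (np.int64(643), np.int64(-467), np.int64(1))]
162 [(np.int64(661), np.int64(-321), np.int64(78)), (np.int64(654), np.int64(-327), np.int64(75)), (np.int64(671), np.int64(-422), np.int64(15)), (np.int64(564), np.int64(-57), np.int64(252)), (np.int64(557), np.int64(-56), np.int64(253)), (np.int64(551), np.int64(-61), np.int64(251)), (np.int64(639), np.int64(-448), np.int64(2))]
```

Emit:
move_arm([
  [[0, 0, 0, 0], [0, 0, 0, 0], [0, 0, 0, 0], [0.018, 0, 0, 0], [0.018, 0, 0, 0], [0, 0, 0, 0], [0, 0, 0, 0]],
], gripper=0.45)

```text
t: 15.07
tool_pos: [0.5602, -0.0663, 0.2672]
tool_rot: [0.083, 1.571, -0.082]
contact_force: [0.3, 1.5, -0.4]
opening: 0.0472
```

Emit:
move_arm([
  [[0, 0, 0, 0], [0, 0, 0, 0], [0, 0, 0, 0], [0, 0, 0, 0], [0, 0, 0, 0], [0, 0, 0, 0]],
], gripper=1.0)

```text
t: 15.57
tool_pos: [0.5608, -0.0667, 0.2686]
tool_rot: [0.083, 1.569, -0.083]
contact_force: [-0.3, -0.5, 0.5]
opening: 0.0221
```

Properly gripped now: opening 22 mm and almost no side force. I start winding with a quarter turn as a test.

Emit:
move_arm([
  [[0.001, 0.0035, -0.0469, 0], [0.001, 0.0108, -0.0458, 0], [0.001, 0.0179, -0.0435, 0], [0.001, 0.0245, -0.0402, 0], [0.001, 0.0305, -0.0359, 0], [0.001, 0.0357, -0.0307, 0], [0.001, 0.0401, -0.0247, 0], [0.001, 0.0434, -0.0182, 0], [0.001, 0.0457, -0.0111, 0], [0.001, 0.0469, -0.0038, 0]],
])

```text
t: 16.4
tool_pos: [0.494, 0.0164, 0.2659]
tool_rot: [0.081, 1.567, -0.084]
contact_force: [7.0, -1.9, -4.0]
opening: 0.0222
```

```bash
python3 -c "
from h import *
o=st();d=o['tool_pos'][:2]-[.5688,.0081];print(np.hypot(*d),np.degrees(np.arctan2(d[1],d[0])))"
```

```text
16.5 [0.4942 0.0172 0.2658] [ 4.8  -1.23 -1.93] 0.0221
0.07520065833842302 173.05672883323612
```

Emit:
move_arm([
  [[0.001, 0.0469, 0.0075, 0], [0.001, 0.0458, 0.0108, 0], [0.001, 0.0435, 0.0179, 0], [0.001, 0.0402, 0.0245, 0], [0.001, 0.0359, 0.0305, 0], [0.001, 0.0307, 0.0357, 0], [0.001, 0.0247, 0.0401, 0], [0.001, 0.0182, 0.0434, 0], [0.001, 0.0111, 0.0457, 0], [0.001, 0.0038, 0.0469, 0]],
])

```text
t: 17.33
tool_pos: [0.5774, 0.084, 0.2631]
tool_rot: [0.083, 1.572, -0.081]
contact_force: [-2.1, -1.4, 1.5]
opening: 0.0222
```

Emit:
move_arm([
  [[0.001, -0.0035, 0.0469, 0], [0.001, -0.0108, 0.0458, 0], [0.001, -0.0179, 0.0435, 0], [0.001, -0.0245, 0.0402, 0], [0.001, -0.0305, 0.0359, 0], [0.001, -0.0357, 0.0307, 0], [0.001, -0.0401, 0.0247, 0], [0.001, -0.0434, 0.0182, 0], [0.001, -0.0457, 0.0111, 0], [0.001, -0.0469, 0.0038, 0]],
])

```text
t: 18.17
tool_pos: [0.6445, -0.0012, 0.2611]
tool_rot: [0.083, 1.568, -0.083]
contact_force: [0.9, 1.7, 2.0]
opening: 0.0223
```

```bash
python3 -c "
from h import *
o=st();d=o['tool_pos'][:2]-[.5695,.0081];print(np.hypot(*d),np.degrees(np.arctan2(d[1],d[0])))"
```

```text
18.2667 [ 0.6441 -0.0023  0.2611] [ 1.93 -0.64  3.47] 0.022
0.07536916047800103 -7.926440953567423
```

Emit:
move_arm([
  [[0.001, -0.0469, -0.0035, 0], [0.001, -0.0458, -0.0108, 0], [0.001, -0.0435, -0.0179, 0], [0.001, -0.0402, -0.0245, 0], [0.001, -0.0359, -0.0305, 0], [0.001, -0.0307, -0.0357, 0], [0.001, -0.0247, -0.0401, 0], [0.001, -0.0182, -0.0434, 0], [0.001, -0.0111, -0.0457, 0], [0.001, -0.0038, -0.0469, 0], [0.001, 0.0035, -0.0469, 0], [0.001, 0.0108, -0.0458, 0], [0.001, 0.0179, -0.0435, 0], [0.001, 0.0245, -0.0402, 0], [0.001, 0.0305, -0.0359, 0], [0.001, 0.0357, -0.0307, 0], [0.001, 0.0401, -0.0247, 0], [0.001, 0.0434, -0.0182, 0], [0.001, 0.0457, -0.0111, 0], [0.001, 0.0469, -0.0038, 0]],
])

```text
t: 19.93
tool_pos: [0.4943, 0.0165, 0.2557]
tool_rot: [0.082, 1.57, -0.083]
contact_force: [2.5, -2.1, 1.5]
opening: 0.022
```

```bash
python3 -c "
from h import *
o=st();d=o['tool_pos'][:2]-[.5695,.0081];print(np.hypot(*d),np.degrees(np.arctan2(d[1],d[0])))
im=ctrl.get_image('side');P=cloud(im);q=P[150:200,190:240].reshape(-1,3);d=q[:,:2]-[.5695,.0081];h=q[(abs(d)<.02).all(1)];print(np.histogram(h[:,2],bins=np.arange(.2,.29,.005)))"
```

```text
20.0333 [0.4946 0.0174 0.2557] [0.17 0.16 2.82] 0.022
0.07551018511308265 172.95212432254152
(array([ 7, 16, 11, 12, 11, 16, 10, 14, 12, 18, 45, 22,  0,  0,  0,  0,  0]), array([0.2  , 0.205, 0.21 , 0.215, 0.22 , 0.225, 0.23 , 0.235, 0.24 ,
       0.245, 0.25 , 0.255, 0.26 , 0.265, 0.27 , 0.275, 0.28 , 0.285]))
```

Emit:
move_arm([
  [[0.001, 0.0469, 0.0035, 0], [0.001, 0.0458, 0.0108, 0], [0.001, 0.0435, 0.0179, 0], [0.001, 0.0402, 0.0245, 0], [0.001, 0.0359, 0.0305, 0], [0.001, 0.0307, 0.0357, 0], [0.001, 0.0247, 0.0401, 0], [0.001, 0.0182, 0.0434, 0], [0.001, 0.0111, 0.0457, 0], [0.001, 0.0038, 0.0469, 0], [0.001, -0.0035, 0.0469, 0], [0.001, -0.0108, 0.0458, 0], [0.001, -0.0179, 0.0435, 0], [0.001, -0.0245, 0.0402, 0], [0.001, -0.0305, 0.0359, 0], [0.001, -0.0357, 0.0307, 0], [0.001, -0.0401, 0.0247, 0], [0.001, -0.0434, 0.0182, 0], [0.001, -0.0457, 0.0111, 0], [0.001, -0.0469, 0.0038, 0]],
])

```text
t: 21.75
tool_pos: [0.6445, -0.0013, 0.2511]
tool_rot: [0.083, 1.568, -0.083]
contact_force: [1.8, 0.5, 3.9]
opening: 0.0219
```

Emit:
move_arm([
  [[0.001, -0.0469, -0.0035, 0], [0.001, -0.0458, -0.0108, 0], [0.001, -0.0435, -0.0179, 0], [0.001, -0.0402, -0.0245, 0], [0.001, -0.0359, -0.0305, 0], [0.001, -0.0307, -0.0357, 0], [0.001, -0.0247, -0.0401, 0], [0.001, -0.0182, -0.0434, 0], [0.001, -0.0111, -0.0457, 0], [0.001, -0.0038, -0.0469, 0]],
])

```text
t: 22.58
tool_pos: [0.5601, -0.0672, 0.248]
tool_rot: [0.083, 1.57, -0.083]
contact_force: [2.6, -0.2, 1.5]
opening: 0.0222
```

Emit:
move_arm([
  [[0.001, 0.0035, -0.0469, 0], [0.001, 0.0108, -0.0458, 0], [0.001, 0.0179, -0.0435, 0], [0.001, 0.0245, -0.0402, 0], [0.001, 0.0305, -0.0359, 0], [0.001, 0.0357, -0.0307, 0], [0.001, 0.0401, -0.0247, 0], [0.001, 0.0434, -0.0182, 0], [0.001, 0.0457, -0.0111, 0], [0.001, 0.0469, -0.0038, 0]],
])

```text
t: 23.42
tool_pos: [0.4943, 0.0165, 0.2457]
tool_rot: [0.082, 1.57, -0.083]
contact_force: [2.2, -1.3, 1.7]
opening: 0.0221
```

```bash
python3 -c "
from h import *
o=st();d=o['tool_pos'][:2]-[.5695,.0081];print(np.hypot(*d),np.degrees(np.arctan2(d[1],d[0])))"
```

```text
23.5167 [0.4946 0.0174 0.2456] [ 1.58 -0.06  2.31] 0.022
0.07550555824563863 172.9605238001569
```

Emit:
move_arm([
  [[0.001, 0.0469, 0.0035, 0], [0.001, 0.0458, 0.0108, 0], [0.001, 0.0435, 0.0179, 0], [0.001, 0.0402, 0.0245, 0], [0.001, 0.0359, 0.0305, 0], [0.001, 0.0307, 0.0357, 0], [0.001, 0.0247, 0.0401, 0], [0.001, 0.0182, 0.0434, 0], [0.001, 0.0111, 0.0457, 0], [0.001, 0.0038, 0.0469, 0]],
])

```text
t: 24.35
tool_pos: [0.5777, 0.084, 0.2428]
tool_rot: [0.083, 1.571, -0.081]
contact_force: [-1.7, -0.1, 4.0]
opening: 0.0223
```

Emit:
move_arm([
  [[0.001, -0.0035, 0.0469, 0], [0.001, -0.0108, 0.0458, 0], [0.001, -0.0179, 0.0435, 0]],
])

```text
t: 24.6
tool_pos: [0.6109, 0.0723, 0.2421]
tool_rot: [0.083, 1.571, -0.081]
contact_force: [-1.6, 1.4, 2.8]
opening: 0.0219
```

Emit:
move_arm([
  [[0.001, -0.0245, 0.0402, 0], [0.001, -0.0305, 0.0359, 0], [0.001, -0.0357, 0.0307, 0], [0.001, -0.0401, 0.0247, 0]],
])

```text
t: 24.93
tool_pos: [0.6404, 0.0343, 0.2417]
tool_rot: [0.083, 1.568, -0.082]
contact_force: [0.6, 2.6, 4.1]
opening: 0.0224
```

Emit:
move_arm([
  [[0.001, -0.0434, 0.0182, 0], [0.001, -0.0457, 0.0111, 0], [0.001, -0.0469, 0.0038, 0], [0.001, -0.0469, -0.0035, 0]],
])

```text
t: 25.27
tool_pos: [0.6421, -0.013, 0.2408]
tool_rot: [0.083, 1.568, -0.083]
contact_force: [2.9, 0.9, 3.0]
opening: 0.0224
```

Emit:
move_arm([
  [[0.001, -0.0458, -0.0108, 0], [0.001, -0.0435, -0.0179, 0], [0.001, -0.0402, -0.0245, 0], [0.001, -0.0359, -0.0305, 0]],
])

```text
t: 25.6
tool_pos: [0.6159, -0.0517, 0.2396]
tool_rot: [0.083, 1.569, -0.084]
contact_force: [1.4, 0.0, 2.9]
opening: 0.0218
```

Emit:
move_arm([
  [[0.001, -0.0307, -0.0357, 0], [0.001, -0.0247, -0.0401, 0], [0.001, -0.0182, -0.0434, 0], [0.001, -0.0111, -0.0457, 0]],
])

```text
t: 25.93
tool_pos: [0.572, -0.0677, 0.2384]
tool_rot: [0.083, 1.57, -0.083]
contact_force: [1.6, 0.2, 2.5]
opening: 0.0221
```

Emit:
move_arm([
  [[0.001, -0.0038, -0.0469, 0], [0.001, 0.0035, -0.0469, 0], [0.001, 0.0108, -0.0458, 0], [0.001, 0.0179, -0.0435, 0]],
])

```text
t: 26.27
tool_pos: [0.5271, -0.0551, 0.2371]
tool_rot: [0.083, 1.57, -0.083]
contact_force: [2.7, 1.5, 2.3]
opening: 0.0219
```

Emit:
move_arm([
  [[0.001, 0.0245, -0.0402, 0], [0.001, 0.0305, -0.0359, 0], [0.001, 0.0357, -0.0307, 0], [0.001, 0.0401, -0.0247, 0]],
])

```text
t: 26.6
tool_pos: [0.4985, -0.0185, 0.2363]
tool_rot: [0.083, 1.569, -0.083]
contact_force: [3.6, -0.1, 1.0]
opening: 0.0222
```

Emit:
move_arm([
  [[0.001, 0.0434, -0.0182, 0], [0.001, 0.0457, -0.0111, 0], [0.001, 0.0469, -0.0038, 0], [0.001, 0.0469, 0.0035, 0]],
])

```text
t: 26.93
tool_pos: [0.4965, 0.0279, 0.2355]
tool_rot: [0.081, 1.57, -0.084]
contact_force: [0.7, -3.7, 1.7]
opening: 0.0224
```

```bash
python3 -c "
from h import *
o=st()
im=ctrl.get_image('side');P=cloud(im);q=P[150:210,190:240].reshape(-1,3);d=q[:,:2]-[.5695,.0081];h=q[(abs(d)<.014).all(1)];print(np.histogram(h[:,2],bins=np.arange(.2,.29,.004)))
for t in('plug','bearing_top','pad','housing'):
    for r in ctrl.trace('side',t)[:1]:
        z=P[r['region']];print(t,r['score'],r['pixel'],np.nanmedian(z,0),np.nanpercentile(z[:,2],[5,95]))
x,y=project(im,np.array([[.56,.0,.15]]))[0].astype(int)
cv2.imwrite('pics/l.png',cv2.resize(im['pixels'][y-48:y+48,x-64:x+64,::-1],(800,600),interpolation=cv2.INTER_CUBIC))"
```

```text
27.0333 [0.4968 0.0287 0.2355] [ 0.25 -0.98  3.55] 0.0221
(array([ 1,  1,  2,  1,  1,  1,  1,  4, 26, 11,  0,  0,  0,  0,  0,  0,  0,
        0,  0,  0,  0,  0]), array([0.2  , 0.204, 0.208, 0.212, 0.216, 0.22 , 0.224, 0.228, 0.232,
       0.236, 0.24 , 0.244, 0.248, 0.252, 0.256, 0.26 , 0.264, 0.268,
       0.272, 0.276, 0.28 , 0.284, 0.288]))
plug 0.64 [216.7, 219.2] [0.55393957 0.02732945 0.06776768] [0.0582272  0.07735387]
pad 0.64 [183.0, 218.4] [0.55057813 0.02593176 0.22154009] [0.19281294 0.25947706]
housing 0.66 [225.1, 219.3] [0.53880826 0.04212876 0.04965922] [0.03510475 0.0585978 ]
```

View pics/l.png

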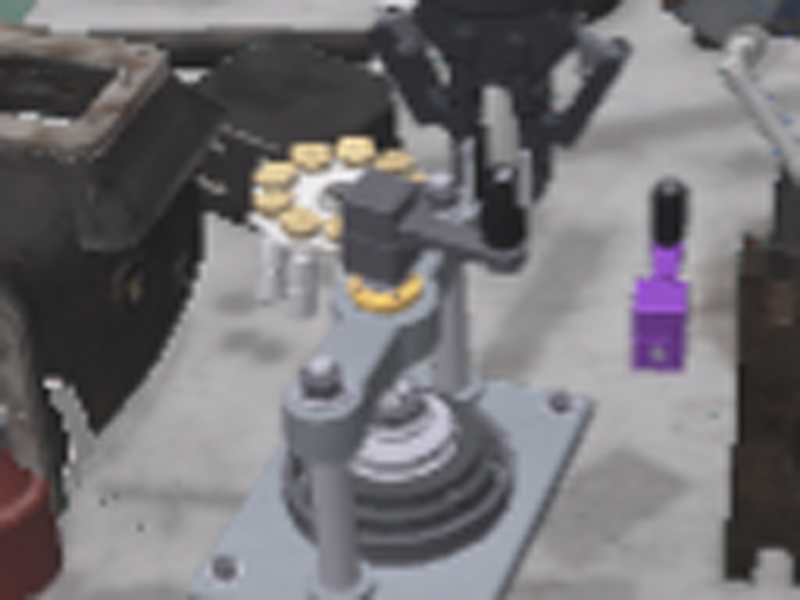

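The zoom shows the crank low on the nut, with the hub at (375,220) and the hub top 32 mm down. The moving drag has risen from about 1.5 N to 3.4 N, so I go on in small steps.

Emit:
move_arm([
  [[0.001, 0.0458, 0.0108, 0], [0.001, 0.0435, 0.0179, 0]],
])

```text
t: 27.45
tool_pos: [0.5054, 0.048, 0.2351]
tool_rot: [0.083, 1.572, -0.086]
contact_force: [-4.3, -2.8, 4.3]
opening: 0.0223
```

Emit:
move_arm([
  [[0.0005, 0.0205, 0.0118, 0], [0.0005, 0.0197, 0.0127, 0]],
])

```text
t: 27.62
tool_pos: [0.5125, 0.0579, 0.2348]
tool_rot: [0.082, 1.573, -0.084]
contact_force: [-6.0, -2.1, 5.6]
opening: 0.0218
```

```bash
python3 -c "
from h import *
f=[]
for i in range(4):
    o=st();f.append(o['contact_force'])
d=o['tool_pos'][:2]-[.5695,.0081];a=np.arctan2(d[1],d[0]);t=np.array([np.sin(a),-np.cos(a)]);print(np.degrees(a),[-x[:2]@t for x in f])"
```

```text
27.7167 [0.5127 0.0582 0.2347] [-4.6  -1.96  5.7 ] 0.0223
27.8167 [0.5127 0.058  0.2348] [-4.6  -1.32  4.82] 0.022
27.9167 [0.5127 0.058  0.2348] [-4.3  -0.5   5.26] 0.0217
28.0167 [0.5127 0.058  0.2347] [-5.53 -1.26  4.64] 0.0222
138.73542560467817 [np.float64(4.509501492546102), np.float64(4.020564749194071), np.float64(3.213444716985679), np.float64(4.5936555371382966)]
```

Emit:
move_arm([
  [[0.0005, 0.0188, 0.014, 0], [0.0003, 0.009, 0.0075, 0]],
])

```text
t: 28.18
tool_pos: [0.5183, 0.0641, 0.2345]
tool_rot: [0.082, 1.574, -0.084]
contact_force: [-6.7, -2.5, 5.6]
opening: 0.0218
```

```bash
python3 -c "
from h import *
f=[ctrl.get_obs()['contact_force']]
for i in range(3):
    o=st();f.append(o['contact_force'])
d=o['tool_pos'][:2]-[.5695,.0081];a=np.arctan2(d[1],d[0]);t=np.array([np.sin(a),-np.cos(a)]);print(np.degrees(a),[-x[:2]@t for x in f])"
```

```text
28.2833 [0.5184 0.0642 0.2345] [-5.49 -1.96  5.77] 0.0223
28.3833 [0.5184 0.0641 0.2345] [-5.68 -2.38  5.45] 0.022
28.4833 [0.5184 0.0641 0.2345] [-6.47 -1.98  5.61] 0.0223
132.38495965403175 [np.float64(6.602819741301261), np.float64(5.375236584575133), np.float64(5.798216305580166), np.float64(6.11447633556019)]
```

The force at the grip rises at 10 N/rad and reads about 6.5 N, so the bearing is home. I'll let go and lift away.

Emit:
move_arm([
  [[0, 0, 0, 0], [0, 0, 0, 0], [0, 0, 0, 0], [0, 0, 0, 0], [0, 0, 0, 0], [0, 0, 0, 0]],
], gripper=0.2)

```text
t: 28.98
tool_pos: [0.5196, 0.0644, 0.2344]
tool_rot: [0.083, 1.569, -0.083]
contact_force: [-1.0, 0.5, -0.5]
opening: 0.0683
```

Emit:
move_arm([
  [[-0.03, 0, 0, 0], [-0.06, 0, 0, 0], [-0.1, 0, 0, 0], [-0.12, 0, 0, 0], [-0.12, 0, 0, 0], [-0.1, 0, 0, 0], [-0.05, 0, 0, 0], [0, 0, 0, 0], [0, 0, 0, 0]],
])

```text
t: 29.73
tool_pos: [0.5197, 0.0643, 0.3796]
tool_rot: [0.083, 1.569, -0.083]
contact_force: [-0.6, -0.9, -1.3]
opening: 0.0684
```

```bash
python3 -c "
from h import *
st()
im=ctrl.get_image('side');P=cloud(im);q=P[150:210,190:240].reshape(-1,3);d=q[:,:2]-[.5695,.0081];h=q[(abs(d)<.014).all(1)];print(np.histogram(h[:,2],bins=np.arange(.22,.25,.004)))
d=np.hypot(*(q[:,:2]-[.5695,.0081]).T);g=q[(d<.095)&(d>.055)&(q[:,2]>.225)&(q[:,2]<.275)];m=g.mean(0);print(len(g),m,np.degrees(np.arctan2(m[1]-.0081,m[0]-.5695)))
x,y=project(im,np.array([[.56,.0,.19]]))[0].astype(int)
cv2.imwrite('pics/m.png',cv2.resize(im['pixels'][y-48:y+48,x-64:x+64,::-1],(800,600),interpolation=cv2.INTER_CUBIC))"
```

```text
29.8333 [0.519  0.0643 0.3772] [-0.67  0.39 -0.04] 0.068
(array([ 0,  0,  2, 29,  6,  0,  0]), array([0.22 , 0.224, 0.228, 0.232, 0.236, 0.24 , 0.244, 0.248]))
98 [0.49452792 0.03623438 0.24971334] 159.43065667464953
```

View pics/m.png

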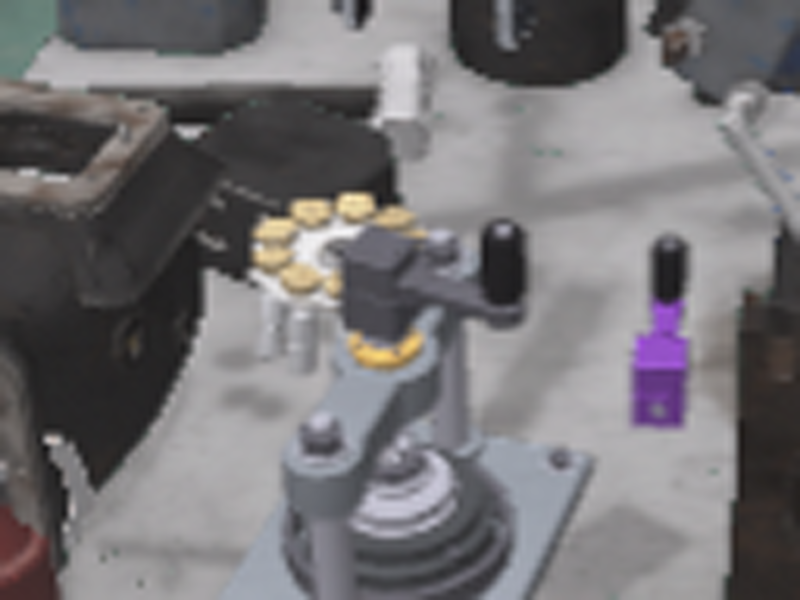

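The zoom shows the crank still on the square, the hub at (375,270), and the grip at (503,262), sprung back about 27–30°. That's more than I expected, so I'll take the grip again and feel whether the pad load is still there.

```bash
python3 -c "
from h import *
c=np.array([.5695,.0081])
for n in('side',):
    Q=[]
    for i in range(4):
        P=cloud(ctrl.get_image(n))
        q=P[140:210,180:250].reshape(-1,3) if n=='side' else P.reshape(-1,3)
        d=np.hypot(*(q[:,:2]-c).T);Q.append(q[(d<.095)&(d>.055)&(q[:,2]>.226)&(q[:,2]<.272)])
    g=np.vstack(Q)
    # cylinder of radius 12.5 mm on the circle r=75: best phi
    best=min((np.median(abs(np.hypot(*(g[:,:2]-c-.075*np.array([np.cos(a),np.sin(a)])).T)[g[:,2]<.26]-.0125)),np.degrees(a)) for a in np.radians(np.arange(130,190,1)))
    t=g[g[:,2]>.262];print(n,len(g),best,len(t),t.mean(0))
    m=t.mean(0);print(np.degrees(np.arctan2(m[1]-c[1],m[0]-c[0])))
st()
for a in (155,160,165): print(a,c+.075*np.array([np.cos(np.radians(a)),np.sin(np.radians(a))]))
"
```

```text
side 386 (np.float64(0.001025547745294798), np.float64(165.0)) 94 [0.49639617 0.03098757 0.26423901]
162.6155454740248
30.1833 [0.5194 0.0643 0.3789] [ 0.7  -0.16 -0.68] 0.0682
155 [0.50152692 0.03979637]
160 [0.49902305 0.03375151]
165 [0.49705556 0.02751143]
```

Emit:
move_arm([
  [[0, -0.075, -0.036, 0], [0, -0.075, -0.037, 0], [0.08, 0, 0, 0], [0.12, 0, 0, 0], [0.12, 0, 0, 0], [0.12, 0, 0, 0], [0.08, 0, 0, 0], [0.048, 0, 0, 0], [0, 0, 0, 0], [0, 0, 0, 0]],
])

```text
t: 31.02
tool_pos: [0.4976, 0.0289, 0.2379]
tool_rot: [0.083, 1.569, -0.083]
contact_force: [0.0, 0.2, 0.1]
opening: 0.0684
```

Emit:
move_arm([
  [[0, 0, 0, 0], [0, 0, 0, 0], [0, 0, 0, 0], [0, 0, 0, 0], [0, 0, 0, 0], [0, 0, 0, 0], [0, 0, 0, 0]],
], gripper=1.0)

```text
t: 31.6
tool_pos: [0.4977, 0.0291, 0.239]
tool_rot: [0.083, 1.568, -0.082]
contact_force: [-3.1, 0.1, 6.1]
opening: 0.0215
```

```bash
python3 -c "
from h import *
c=np.array([.5695,.0081])
for i in range(2): o=st()
d=o['tool_pos'][:2]-c;print(np.hypot(*d),np.degrees(np.arctan2(d[1],d[0])))
plan(c,8,3)"
```

```text
31.7 [0.4977 0.029  0.239 ] [-4.61  0.78  6.  ] 0.0215
31.8 [0.4977 0.0291 0.2389] [-4.03  1.44  6.12] 0.0219
0.07479795060958332 163.70276451318793
31.9 [0.4977 0.029  0.2389] [-3.02  0.93  5.47] 0.0218
r 0.07478959926455998 phi 163.7386749512721
[[0.0003, np.float64(0.0154), np.float64(0.0032), 0], [0.0003, np.float64(0.0152), np.float64(0.004), 0], [0.0003, np.float64(0.015), np.float64(0.0048), 0], [0.0003, np.float64(0.0147), np.float64(0.0055), 0], [0.0003, np.float64(0.0144), np.float64(0.0063), 0], [0.0003, np.float64(0.014), np.float64(0.007), 0], [0.0003, np.float64(0.0136), np.float64(0.0078), 0], [0.0003, np.float64(0.0132), np.float64(0.0085), 0]] end phi 139.7386749512721
```

Emit:
move_arm([
  [[0.0003, 0.0154, 0.0032, 0], [0.0003, 0.0152, 0.004, 0]],
])

```text
t: 32.07
tool_pos: [0.5001, 0.0362, 0.2387]
tool_rot: [0.083, 1.569, -0.083]
contact_force: [-5.4, -0.9, 6.1]
opening: 0.0217
```

Emit:
move_arm([
  [[0.0003, 0.015, 0.0048, 0], [0.0003, 0.0147, 0.0055, 0]],
])

```text
t: 32.23
tool_pos: [0.5031, 0.0429, 0.2385]
tool_rot: [0.081, 1.57, -0.084]
contact_force: [-6.4, -1.3, 6.5]
opening: 0.0216
```

Emit:
move_arm([
  [[0.0003, 0.0144, 0.0063, 0], [0.0002, 0.007, 0.0033, 0]],
])

```text
t: 32.4
tool_pos: [0.506, 0.0482, 0.2384]
tool_rot: [0.081, 1.57, -0.084]
contact_force: [-5.8, -2.0, 5.6]
opening: 0.0216
```

```bash
python3 -c "
from h import *
c=np.array([.5695,.0081])
f=[ctrl.get_obs()['contact_force']]
for i in range(3): o=st();f.append(o['contact_force'])
d=o['tool_pos'][:2]-c;a=np.arctan2(d[1],d[0]);t=np.array([np.sin(a),-np.cos(a)]);print(np.degrees(a),[-x[:2]@t for x in f])"
```

```text
32.5 [0.506  0.0482 0.2383] [-5.33 -2.23  6.64] 0.0214
32.6 [0.506  0.0481 0.2384] [-5.31 -0.48  7.04] 0.0218
32.7 [0.5059 0.0481 0.2384] [-5.89 -1.07  6.72] 0.0214
147.81143456149505 [np.float64(4.728564295084597), np.float64(4.727561075415926), np.float64(3.237709941616716), np.float64(4.049007125571745)]
```

Emit:
move_arm([
  [[0, -0.007, -0.0033, 0], [0, -0.007, -0.0031, 0], [0, -0.007, -0.003, 0], [0, 0, 0, 0]],
])

```text
t: 33.03
tool_pos: [0.5035, 0.0437, 0.2385]
tool_rot: [0.083, 1.568, -0.082]
contact_force: [-3.8, 1.4, 6.7]
opening: 0.0218
```

Emit:
move_arm([
  [[0, 0, 0, 0], [0, 0, 0, 0], [0, 0, 0, 0], [0, 0, 0, 0], [0, 0, 0, 0], [-0.03, 0, 0, 0], [-0.06, 0, 0, 0], [-0.1, 0, 0, 0], [-0.12, 0, 0, 0], [-0.12, 0, 0, 0], [-0.1, 0, 0, 0], [-0.05, 0, 0, 0], [0, 0, 0, 0], [0, 0, 0, 0]],
], gripper=0.2)

```text
t: 34.2
tool_pos: [0.5036, 0.0435, 0.3821]
tool_rot: [0.083, 1.569, -0.083]
contact_force: [-0.0, -0.1, -0.6]
opening: 0.0682
```

```bash
python3 -c "
from h import *
c=np.array([.5695,.0081]);st()
g=[];hh=[]
for i in range(3):
    P=cloud(ctrl.get_image('side'));q=P[140:210,180:250].reshape(-1,3);d=np.hypot(*(q[:,:2]-c).T)
    g.append(q[(d<.095)&(d>.055)&(q[:,2]>.262)&(q[:,2]<.272)]);hh.append(q[(abs(q[:,:2]-c)<.012).all(1)&(q[:,2]>.22)])
m=np.vstack(g).mean(0);print(m,np.degrees(np.arctan2(m[1]-c[1],m[0]-c[0])),'hub top',np.median(np.vstack(hh)[:,2]))"
```

```text
34.3 [0.5029 0.0436 0.3797] [-0.79 -0.24 -0.9 ] 0.0684
[0.49850392 0.03736485 0.26441679] 157.5983619608019 hub top 0.2345399605022394
```

```bash
python3 -c "
from h import *
print(ctrl.finish_job())"
```

```text
the job is handed in; nothing more can be done
None
```

The bearing is pressed home and the crank is still on the spindle. I handed the job in at about 34 s, with the gripper clear above it.

- **Fitting:** I picked up the dark crank by its hub and seated it on the square on the first try. My first hold on the grip was too near its top, so I took it again about 10 mm lower.
- **Winding:** I wound it clockwise about 3.4 turns, following it down as the spindle sank. Drag stayed around 1.5–2 N, then climbed at about 10 N per radian, which is the sign of a bottomed bearing. I stopped at about 6.6 N at the grip. By the figures given, that is roughly 200 N at the pad, under the 400 N limit.
- **Letting go:** The crank sprang back about 30°, further than I expected. I took the grip again and found the load was still there: about 4 N at 152° and 4.7 N at 148°. I stopped at 4.7 N, eased the crank back a few degrees and released it gently.

**Last checks:** The hub top was at z = 0.2345 m, about 32 mm lower than when first seated. That is within about 2 mm of fully down on the square. The crank rested near 158°, about 10° back from where I stopped winding; I put that down to socket play and the screw relaxing. I didn't touch the other things on the bench.

**Not measured:** The pad force after the final release. I expect about 95 N or slightly less.

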